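# Find the loose bolt of the folding desk's joint rail

## Task

Lay the straightedge flat on the desk with a long edge flush along the front face (robot side) of the grey joint rail, about centred on it, and let it go: it stays there for checking the rail. Then, with the covers shut, tap down on the bolts to find the loose one, which sinks under the tap (push it right down), and lift that bolt's hinged cover by its tab to at least 45 degrees; finish while holding it open, and do not let go. Leave the other two covers shut and the things lying about undisturbed.

Things in the scene. Friction and masses are not known exactly. Their poses are not given: they have to be found in the camera images.
- rail: grey box-section joint rail fixed to the desk, 100 mm (its x) by 260 mm (its y), top 36 mm above the desk. Origin at the centre of its underside; z up. Its front is the long face at x = -50 mm (towards the robot). Three identical bolts stand in a row on it, at x = -6 mm and y = +80, 0, -80 mm (1, 2, 3), each inside the opening of its own hinged cover.
- straightedge: loose aluminium straightedge, 220 mm long (its x), 64 mm wide (its y), blade 6 mm thick; both long edges alike. A grip rib 90 mm long, 12 mm wide stands along the middle of its top, up to 30 mm above the underside. Origin at the centre of its underside. About 250 g. Laid against the rail's front face, its centre is 82 mm from the rail's centre line.
- bolt_1_top (a point): centre of the flat round top of bolt 1, a plain steel head 18 mm across; 66 mm above the desk at the start (30 mm above the rail), lower once the bolt has sunk
- bolt_1 (a joint): how far bolt 1 has sunk, m: 0 at the start. The loose bolt slides down under a push of about 3 N, up to 8 mm, and stays where it is left; a tight bolt does not move (under 1 mm). Which one is loose changes from run to run and cannot be seen
- bolt_2_top (a point): centre of the flat round top of bolt 2, a plain steel head 18 mm across; 66 mm above the desk at the start (30 mm above the rail), lower once the bolt has sunk
- bolt_2 (a joint): how far bolt 2 has sunk, m: 0 at the start. The loose bolt slides down under a push of about 3 N, up to 8 mm, and stays where it is left; a tight bolt does not move (under 1 mm). Which one is loose changes from run to run and cannot be seen
- bolt_3_top (a point): centre of the flat round top of bolt 3, a plain steel head 18 mm across; 66 mm above the desk at the start (30 mm above the rail), lower once the bolt has sunk
- bolt_3 (a joint): how far bolt 3 has sunk, m: 0 at the start. The loose bolt slides down under a push of about 3 N, up to 8 mm, and stays where it is left; a tight bolt does not move (under 1 mm). Which one is loose changes from run to run and cannot be seen
- cover_1 (a joint): angle of the hinged cover of bolt 1, rad: 0 shut (flat on the rail), at most 1.2; opens upward and towards the robot about its hinge line; a weak spring (about 0.05 N m at full opening) and its weight (80 g) shut it when let go
- pivot_1 (a point): middle of the hinge line of cover 1, which runs along the rail's y at x = -34 mm in the rail's frame, 39.5 mm above the desk. The cover is a 5 mm aluminium plate, 46 mm wide, its top 43 mm above the desk, reaching 79 mm from the hinge to rail +x, with an opening 37 by 28 mm round the bolt and an upright tab near its free end
- tab_1 (a point): grip point of cover 1: on its upright tab, 12 mm wide (along the rail's y), 14 mm long, rising 38 mm from the plate to 81 mm above the desk; the point is on the tab's axis, 9 mm below its top, shut: 68 mm beyond the hinge line (rail +x) and 32.5 mm above it
- cover_2 (a joint): angle of the hinged cover of bolt 2, rad: 0 shut (flat on the rail), at most 1.2; opens upward and towards the robot about its hinge line; a weak spring (about 0.05 N m at full opening) and its weight (80 g) shut it when let go
- pivot_2 (a point): middle of the hinge line of cover 2, which runs along the rail's y at x = -34 mm in the rail's frame, 39.5 mm above the desk. The cover is a 5 mm aluminium plate, 46 mm wide, its top 43 mm above the desk, reaching 79 mm from the hinge to rail +x, with an opening 37 by 28 mm round the bolt and an upright tab near its free end
- tab_2 (a point): grip point of cover 2: on its upright tab, 12 mm wide (along the rail's y), 14 mm long, rising 38 mm from the plate to 81 mm above the desk; the point is on the tab's axis, 9 mm below its top, shut: 68 mm beyond the hinge line (rail +x) and 32.5 mm above it
- cover_3 (a joint): angle of the hinged cover of bolt 3, rad: 0 shut (flat on the rail), at most 1.2; opens upward and towards the robot about its hinge line; a weak spring (about 0.05 N m at full opening) and its weight (80 g) shut it when let go
- pivot_3 (a point): middle of the hinge line of cover 3, which runs along the rail's y at x = -34 mm in the rail's frame, 39.5 mm above the desk. The cover is a 5 mm aluminium plate, 46 mm wide, its top 43 mm above the desk, reaching 79 mm from the hinge to rail +x, with an opening 37 by 28 mm round the bolt and an upright tab near its free end
- tab_3 (a point): grip point of cover 3: on its upright tab, 12 mm wide (along the rail's y), 14 mm long, rising 38 mm from the plate to 81 mm above the desk; the point is on the tab's axis, 9 mm below its top, shut: 68 mm beyond the hinge line (rail +x) and 32.5 mm above it
- mug: white mug, 80 mm wide, 90 mm high; bystander, leave alone. Origin: centre of its underside
- mouse: white computer mouse, 105 by 60 by 30 mm; bystander, leave alone. Origin: centre of its underside
- screwdriver: screwdriver with black handle, 200 mm long, lying beyond the rail about 100 mm from its centre line, along it; bystander, leave alone. Origin: near its middle, at desk height
- spare_bolt: spare steel bolt standing on its foot, 30 mm high plus head, just past the rail's -y end; bystander, leave alone. Origin: centre of its underside
Things that resemble listed ones, but are neither listed nor needed, are in the scene too. What is shaped like the straightedge but brown or orange is not meant.

How it is judged:
By the outcome, as a careful person would: the job done as asked, in the order asked, and still so for the second after the job is handed in, while the arm keeps its last pose, push and grip.
It also fails if it takes over 53 s, if anything falls off the work surface, if the arm or the gripper's body presses on something with over 40 N, if the wrist force passes 120 N, or if a joint passes its speed limit or range.

## Robot

A 6-joint arm with a two-finger parallel gripper is mounted at the origin on the work surface. World frame = base frame: x ahead of the robot, y to its left, z up, the work surface at z = 0. Lengths are in m, angles in rad, forces in N, time in s.
With the tool pointing down it reaches from about 0.3 to 0.775 m from the base axis. Payload 14.6 kg.
Tool frame: the origin (TCP) lies on the mounting face of the last link; the fingertips stand 199 mm ahead of it and the grasp point (between the pads) lies 180 mm ahead of it; z points along the fingers, y is the direction in which the jaws open and shut (so a half turn about z gives the same grasp; the last joint's range is limited). The gripper opens to 94 mm and grips with 3 to 60 N. Pads are 16 mm wide; open, the fingers measure 119 mm over their backs; the gripper's body (75 mm by 177 mm) begins 78 mm behind the grasp point.
Start: joints at [-1.347, 0.3, 1.521, -0, 1.321, -0.067], TCP at [0.158, -0.527, 0.405] pointing down, gripper open.
Joint ranges: [-3.03, 3.03], [-0.79, 2.21], [0.23, 2.52], [-1.04, 4.18], [0, 3.07], [-2.55, 2.55]. Speed limits (rad/s): [2.22, 2.22, 2.57, 3.14, 3.14, 3.14].

## Interface

Orientations are given as [roll, pitch, yaw] about the fixed x, y, z axes, in that order (R = Rz(yaw) Ry(pitch) Rx(roll)).
In Python, from station import sensors, vision, job gives the robot as it stands. The module is installed in compiled form; this text tells all that it offers.
- The arm moves only by the tool arm_command, never from a script. Its argument "plan" is one flat list of numbers, 5 for each row, row after row: the closure, from -1 (fully open) to 1 (shut), so that 0 is half open, then the shift along the world's x, y, z scaled (see below), then the turn about the world's z scaled (see below). A call has 1 to 20 rows; each row is the pose to reach, as a shift and turn from the pose commanded when the call began; what a row does not reach only later rows make up. The controller multiplies each number of a shift by 400 mm and each number of a turn by 120 degrees. A row lasts 1/10 s, in which the tool goes at most 50 mm and 8.59 degrees, less where a joint would pass 70% of its speed; a pose out of reach is approached as far as the arm can. A call with a number of a shift or a turn outside -1 to 1 is refused whole. A call with a gripper value outside its range is refused whole. The fingers move at their own pace and stop on an object; "newtons" is the grip in N (left out, the last holds). Time passes only in rows, so rows that repeat a pose let the fingers close. It gives the time, the measured TCP pose, the force and the opening at its end, in the units of the state.
- sensors.get_obs(): the state, without advancing time (a new reading comes with each control period).
- vision.camera(name): name is "scene" or "top" or "wrist"; returns the picture (384x512x3 uint8, blue, green, red); there is no depth.
- vision.camera_params(name): a dict with "intrinsics" (3x3 intrinsics, pixels), "rvec" (rotation vector, rad) and "tvec" (3), from world to camera coordinates, as OpenCV has them. Camera axes: x right, y down, z forward; pixel columns grow to the right and rows downward; lengths in m; the calibration is good to about 2 mm. A picture is of the moment at which its call begins: read the wrist's pose just before it. camera_params takes no time and is no camera call; for the wrist camera it gives the pose at the moment of the call.
- job.hand_in(): hands the job in, once; it reports no verdict.
Trained networks look in the newest picture that a camera, given by its name, has taken for a name from the list of things; names that differ only in an ending like _2 or _b are one class to them, and where a whole thing is asked for, a point or a joint stands for the part that bears it (a point fixed in the world has none). Each returns a list of dicts, best first, with "confidence" (0 to 1); they miss things now and then, are a little off and sometimes report something else, mostly with a low value. They report only what shows in the picture. A call takes as long as a camera call. They do not tell look-alikes from the thing itself.
- vision.search_frame(name, camera): "at" ([row, column] in pixels, amid what is visible of it).
- vision.silhouettes(name, camera): "mask" (384x512 bool, what is visible of it) and "at" ([row, column] in pixels, amid what is visible of it).
- vision.pinpoint(name, camera): "at" ([row, column] in pixels: a listed point, or the origin of a listed thing).
The state is a dict: "time_s": time; "qpos": joint angles; "joint_vel": joint speeds; "tau": joint torques, N m; "ee_pos": TCP position; "eef_rot": TCP orientation; "force": force on the tool from outside, world axes, zero at the start; "moment": the same for the moment, N m; "grip_width": finger opening in m.
Only numpy, scipy, OpenCV 4.12 (cv2) and the standard library are available. Lean on these libraries where they do the work, as an engineer would, in place of code of your own. Each camera call takes 0.05 s, during which the arm holds its last target.

## Working session

There is one attempt and no reset: what is moved stays moved. The work goes in short steps, Python scripts to look and compute and a tool call to move; the robot and the scene stay as the last step left them, time stands still between calls to the robot, and variables do not carry over. Pictures are saved under pics/ and viewed, and the job is handed in when it is done.

Besides the shell and the picture viewer there is one more tool, called after "Call:" as name(argument=value, ...) on one line, values as JSON. arm_command: Moves the arm, as the interface text tells. Its arguments: {"type":"object","properties":{"plan":{"type":"array"},"newtons":{"type":"number"}},"required":["plan"]}

```bash
mkdir -p pics; cat > h.py <<'E'
import numpy as np, cv2
from station import sensors, vision, job
def P(n):
    p=vision.camera_params(n); return np.array(p["intrinsics"],float),np.array(p["rvec"],float),np.array(p["tvec"],float).ravel()
def ray(n,at):
    K,r,t=P(n); R=cv2.Rodrigues(r)[0]
    d=R.T@np.linalg.inv(K)@np.array([at[1],at[0],1.]); return -R.T@t,d
def onz(n,at,z):
    c,d=ray(n,at); return c+d*(z-c[2])/d[2]
def proj(n,X):
    K,r,t=P(n); p=cv2.projectPoints(np.atleast_2d(np.array(X,float)),r,t,K,None)[0][:,0]; return p[:,::-1]
E
python3 - <<'E'
from h import *
for n in ["scene","top","wrist"]:
    cv2.imwrite(f"pics/{n}0.png",vision.camera(n))
    K,r,t=P(n); print(n,K.tolist(),(-cv2.Rodrigues(r)[0].T@t))
o=sensors.get_obs(); print(o)
E
```

```text
scene [[412.57183568533554, 0.0, 251.81924421152547], [0.0, 412.57183568533554, 194.03368444505804], [0.0, 0.0, 1.0]] [ 1.33318377 -0.54892262  0.81937345]
top [[440.2020814919821, 0.0, 260.2492603385509], [0.0, 440.2020814919821, 191.41618178741385], [0.0, 0.0, 1.0]] [0.30688968 0.01934025 1.43938696]
wrist [[309.48879669697067, 0.0, 261.44725011903853], [0.0, 309.48879669697067, 193.53632153575484], [0.0, 0.0, 1.0]] [ 0.23461762 -0.50414632  0.38309935]
{'time_s': 0.15, 'qpos': array([-1.34659778e+00,  3.00329252e-01,  1.52145027e+00,  1.54997179e-05,
        1.32066463e+00, -6.66120111e-02]), 'joint_vel': array([ 0.00060043, -0.00213783, -0.00176145,  0.00045992,  0.00094643,
        0.00105499]), 'tau': array([-2.07688902e-05, -5.31960332e+01, -3.52820241e+01,  7.08233588e-02,
        2.36010592e-02, -7.14378325e-05]), 'ee_pos': array([ 0.15768674, -0.52688252,  0.4042194 ]), 'eef_rot': array([-3.14074405e+00, -7.16585000e-05,  2.90806682e-01]), 'force': array([0.07404581, 0.35554414, 0.01767817]), 'moment': array([-0.01305155,  0.03267488, -0.04028938]), 'grip_width': 0.09406865585372272}
```

View pics/scene0.png

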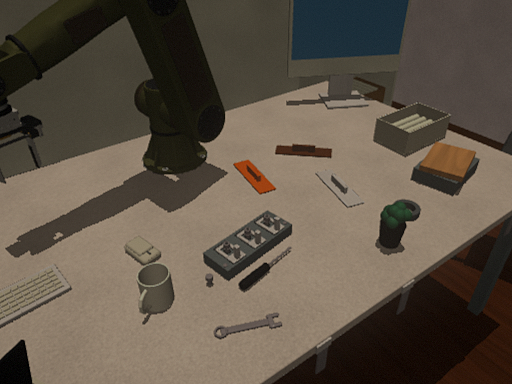

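View pics/top0.png

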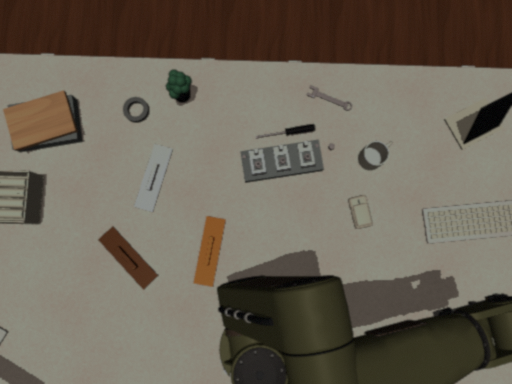

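View pics/wrist0.png

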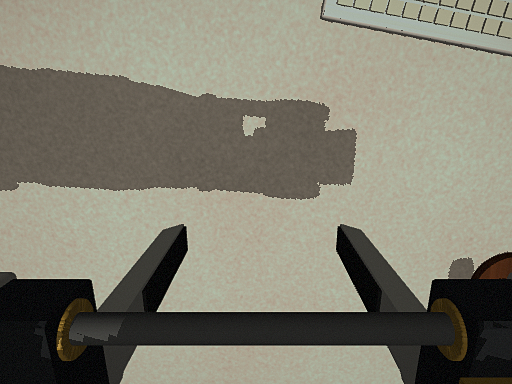

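The top view shows the white straightedge near (180,154), the rail near (161,282), and the orange and brown decoys at (250,210) and (257,128). Next I measure the poses.

```bash
cat > m1.py <<'E'
from h import *
img=vision.camera("top")
for nm in ["straightedge","rail"]:
    for s in vision.silhouettes(nm,"top")[:4]:
        m=np.array(s["mask"]).astype(np.uint8); b=cv2.minAreaRect(np.argwhere(m)[:,::-1].astype(np.float32))
        z=.006 if nm=="straightedge" else .036
        c=[onz("top",(p[1],p[0]),z)[:2] for p in cv2.boxPoints(b)]
        c=np.array(c); print(nm,round(s["confidence"],2),s["at"],m.sum(),"ctr",c.mean(0).round(4),"sides",np.linalg.norm(c[1]-c[0]).round(4),np.linalg.norm(c[2]-c[1]).round(4),"dirs",np.degrees(np.arctan2(*(c[1]-c[0])[::-1])).round(1),np.degrees(np.arctan2(*(c[2]-c[1])[::-1])).round(1))
for nm,z in [("straightedge",0),("rail",0),("bolt_1_top",.066),("tab_1",.072),("pivot_1",.0395),("spare_bolt",0),("mug",0),("mouse",0),("screwdriver",0)]:
    for s in vision.pinpoint(nm,"top")[:5]: print(nm,round(s["confidence"],2),np.round(s["at"],1),onz("top",s["at"],z).round(4))
vision.camera("scene")
for nm,z in [("straightedge",0),("rail",0),("bolt_1_top",.066),("tab_1",.072),("pivot_1",.0395)]:
    for s in vision.pinpoint(nm,"scene")[:5]: print("S",nm,round(s["confidence"],2),np.round(s["at"],1),onz("scene",s["at"],z).round(4))
E
python3 m1.py
```

```text
straightedge 0.77 [254.5, 127.6] 1395 ctr [0.2715 0.4275] sides 0.0683 0.2189 dirs -44.4 -134.4
straightedge 0.57 [176.5, 152.4] 1334 ctr [0.5329 0.3607] sides 0.221 0.068 dirs -14.3 -106.5
rail 0.9 [159.1, 279.5] 2489 ctr [ 0.5942 -0.0594] sides 0.2622 0.1059 dirs -79.5 -171.0
straightedge 0.89 [177.9 153.2] [0.5311 0.3625 0.    ]
straightedge 0.78 [255.6 128.2] [0.2754 0.4281 0.    ]
straightedge 0.63 [248.6 209.7] [0.3048 0.1666 0.    ]
rail 0.58 [161.  279.2] [ 0.6    -0.0524  0.    ]
bolt_1_top 0.54 [161.  256.3] [0.5844 0.0236 0.066 ]
tab_1 0.78 [149.4 257.1] [0.6207 0.0221 0.072 ]
tab_1 0.77 [147.8 278.2] [ 0.6279 -0.0448  0.072 ]
tab_1 0.7 [143.4 309.7] [ 0.6451 -0.1447  0.072 ]
pivot_1 0.87 [170.1 283.6] [ 0.5624 -0.0653  0.0395]
pivot_1 0.75 [173.2 258.4] [0.55   0.0158 0.0395]
pivot_1 0.6 [167.9 305.4] [ 0.5717 -0.1357  0.0395]
spare_bolt 0.56 [147.5 330.7] [ 0.651  -0.2239  0.    ]
mug 0.59 [161.4 367.1] [ 0.6071 -0.3459  0.    ]
mouse 0.83 [215.7 359.1] [ 0.4249 -0.3186  0.    ]
screwdriver 0.76 [131.1 288.6] [ 0.7032 -0.0819  0.    ]
S straightedge 0.79 [152.5 300.5] [0.2694 0.4173 0.    ]
S straightedge 0.68 [174.2 253.4] [0.2866 0.1762 0.    ]
S rail 0.57 [247.4 249.6] [ 0.599  -0.0589  0.    ]
S bolt_1_top 0.49 [218.3 265.6] [0.5848 0.0094 0.066 ]
S bolt_1_top 0.38 [228.6 243.4] [ 0.5845 -0.0683  0.066 ]
S tab_1 0.72 [190.  337.6] [0.6122 0.2709 0.072 ]
S tab_1 0.69 [235.5 258.8] [ 0.6396 -0.0546  0.072 ]
S tab_1 0.64 [219.1 277.2] [0.6135 0.0295 0.072 ]
S tab_1 0.56 [249.5 234.5] [ 0.6465 -0.1386  0.072 ]
S pivot_1 0.74 [228.6 239.2] [ 0.5509 -0.0612  0.0395]
S pivot_1 0.67 [220.7 261.3] [0.5599 0.012  0.0395]
S pivot_1 0.64 [244.7 219.6] [ 0.5758 -0.1435  0.0395]
```

Call:
arm_command(plan=[-1, 0.85, 0.97, 0, 0.68, -1, 0.85, 0.97, 0, 0.68, -1, 0.85, 0.97, 0, 0.68, -1, 0.85, 0.97, 0, 0.68, -1, 0.85, 0.97, 0, 0.68, -1, 0.85, 0.97, 0, 0.68, -1, 0.85, 0.97, 0, 0.68, -1, 0.85, 0.97, 0, 0.68, -1, 0.85, 0.97, 0, 0.68, -1, 0.85, 0.97, 0, 0.68, -1, 0.85, 0.97, 0, 0.68, -1, 0.85, 0.97, 0, 0.68, -1, 0.85, 0.97, 0, 0.68, -1, 0.85, 0.97, 0, 0.68])

```text
time_s: 2.45
ee_pos: [0.497, -0.14, 0.4047]
eef_rot: [-3.141, 0.0, 1.713]
force: [0.0, 0.0, -0.3]
grip_width: 0.0939
```

```bash
cat > m2.py <<'E'
from h import *
import sys
o=sensors.get_obs(); print(o["time_s"],o["ee_pos"].round(4),o["eef_rot"].round(4),o["joint_vel"].round(3).max())
cv2.imwrite("pics/%s.png"%sys.argv[1],vision.camera("wrist"))
for a in sys.argv[2:]:
    nm,z=a.split(",")
    for s in vision.pinpoint(nm,"wrist")[:5]: print(nm,round(s["confidence"],2),np.round(s["at"],1),onz("wrist",s["at"],float(z)).round(4))
E
python3 m2.py wr1 rail,0 bolt_1_top,.066 tab_1,.072 pivot_1,.0395
```

```text
2.45 [ 0.497  -0.14    0.4047] [-3.1415e+00  2.0000e-04  1.7130e+00] 0.002
rail 0.94 [116.8 352.7] [ 0.5962 -0.0592  0.    ]
bolt_1_top 0.72 [ 34.4 369.4] [0.5761 0.0157 0.066 ]
bolt_1_top 0.65 [286.3 202.2] [ 0.4461 -0.2725  0.066 ]
tab_1 0.96 [ 28.  420.5] [0.6191 0.0262 0.072 ]
tab_1 0.95 [197.5 403.7] [ 0.6471 -0.1321  0.072 ]
tab_1 0.92 [117.3 411.7] [ 0.6329 -0.0514  0.072 ]
pivot_1 0.96 [ 41.6 333.9] [0.5497 0.0109 0.0395]
pivot_1 0.94 [120.5 328.9] [ 0.5604 -0.0663  0.0395]
pivot_1 0.86 [190.9 334.3] [ 0.5826 -0.1431  0.0395]
```

View pics/wr1.png

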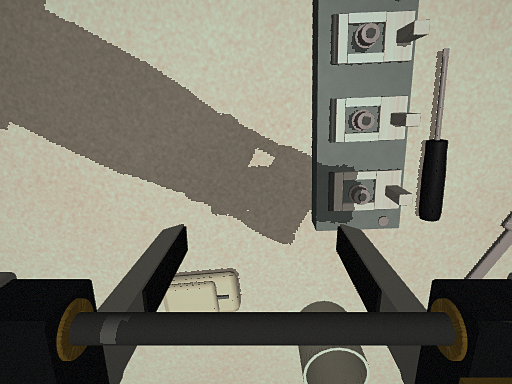

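```bash
cat > fit.py <<'E'
from h import *
from scipy.optimize import least_squares
loc={"tab":(.034,.0325+.0395),"pivot":(-.034,.0395)}
L=[];A=[]
for k,ats in {"tab":[(28,420.5),(117.3,411.7),(197.5,403.7)],"pivot":[(41.6,333.9),(120.5,328.9),(190.9,334.3)]}.items():
    for y,at in zip((.08,0,-.08),ats): L.append((loc[k][0],y,loc[k][1]));A.append(at)
L.append((0,0,0));A.append((116.8,352.7)); L=np.array(L);A=np.array(A)
def T(p,L): c,s=np.cos(p[2]),np.sin(p[2]); return np.c_[p[0]+c*L[:,0]-s*L[:,1],p[1]+s*L[:,0]+c*L[:,1],L[:,2]]
r=least_squares(lambda p:(proj("wrist",T(p,L))-A).ravel(),[.595,-.06,.15],loss="soft_l1")
print(r.x.round(4),np.degrees(r.x[2]).round(2)); print((proj("wrist",T(r.x,L))-A).round(1).tolist())
img=cv2.imread("pics/wr1.png")
for z in (0,.036):
    b=np.array([[-.05,-.13,z],[.05,-.13,z],[.05,.13,z],[-.05,.13,z]]); q=proj("wrist",T(r.x,b))[:,::-1]
    cv2.polylines(img,[np.int32(q.round())],True,(0,255,0) if z else (0,0,255),1)
for y in (.08,0,-.08):
    q=proj("wrist",T(r.x,np.array([[-.006,y,.066]])))[0]; cv2.circle(img,(int(q[1]),int(q[0])),2,(255,0,0),-1)
cv2.imwrite("pics/fit1.png",cv2.resize(img[:260,260:],None,fx=2.2,fy=2.2,interpolation=0))
E
python3 fit.py
```

```text
[ 0.5987 -0.059   0.1952] 11.19
[[-0.1, -2.9], [1.1, -1.2], [-0.9, 0.6], [-2.1, 0.5], [-0.0, 4.6], [0.6, -1.7], [0.6, 1.7]]
```

View pics/fit1.png

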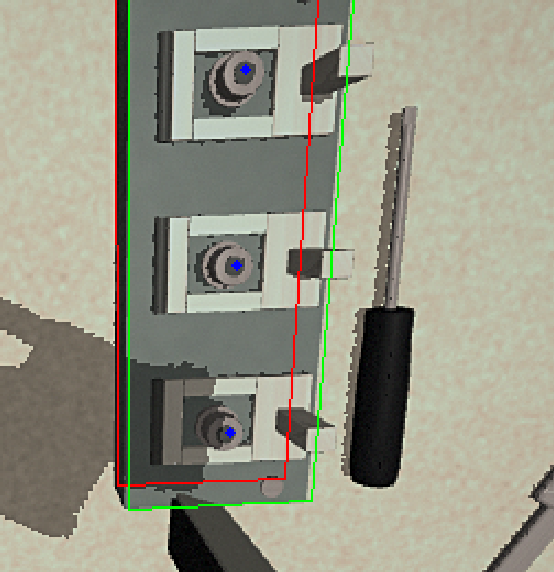

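The rail fit (yaw about 11°, centre about (0.597,-0.059)) lies within about 3 mm of the rail edges in the picture. I'll refine it when I come back. Next is the straightedge.

Call:
arm_command(plan=[-1, 0.2, 1, 0, 0.55, -1, 0.2, 1, 0, 0.55, -1, 0.2, 1, 0, 0.55, -1, 0.2, 1, 0, 0.55, -1, 0.2, 1, 0, 0.55, -1, 0.2, 1, 0, 0.55, -1, 0.2, 1, 0, 0.55, -1, 0.2, 1, 0, 0.55, -1, 0.2, 1, 0, 0.55])

```text
time_s: 3.6
ee_pos: [0.5776, 0.2652, 0.4039]
eef_rot: [3.141, -0.001, 2.874]
force: [0.2, -1.9, -0.2]
grip_width: 0.0939
```

Call:
arm_command(plan=[-1, 0, 0.2, 0, 0, -1, 0, 0.2, 0, 0, -1, 0, 0.2, 0, 0, -1, 0, 0.2, 0, 0])

```text
time_s: 4.0
ee_pos: [0.5778, 0.3407, 0.4043]
eef_rot: [-3.141, -0.0, 2.867]
force: [0.3, 0.2, -0.4]
grip_width: 0.0945
```

```bash
python3 m2.py wr2 straightedge,0; python3 - <<'E'
from h import *
for s in vision.silhouettes("straightedge","wrist")[:2]:
    m=np.array(s["mask"]).astype(np.uint8); b=cv2.minAreaRect(np.argwhere(m)[:,::-1].astype(np.float32))
    c=np.array([onz("wrist",(p[1],p[0]),.006)[:2] for p in cv2.boxPoints(b)])
    print(s["confidence"],m.sum(),cv2.boxPoints(b).round().tolist(),c.mean(0).round(4),np.linalg.norm(c[1]-c[0]),np.linalg.norm(c[2]-c[1]),np.degrees(np.arctan2(*(c[1]-c[0])[::-1])),np.degrees(np.arctan2(*(c[2]-c[1])[::-1])))
E
```

```text
4.0 [0.5778 0.3407 0.4043] [-3.1410e+00 -3.0000e-04  2.8667e+00] 0.011
straightedge 0.74 [132.8 270.4] [0.535  0.3625 0.    ]
0.98 9776 [[238.0, 33.0], [294.0, 32.0], [299.0, 218.0], [243.0, 219.0]] [0.5343 0.3602] 0.062289581287826815 0.21880575930155624 75.59363457882344 -12.42808875411244
0.72 4624 [[11.0, -0.0], [69.0, -15.0], [91.0, 72.0], [33.0, 87.0]] [0.3679 0.1559] 0.06671112972416578 0.08711886819198886 86.01243499073986 -9.202171642641307
```

View pics/wr2.png

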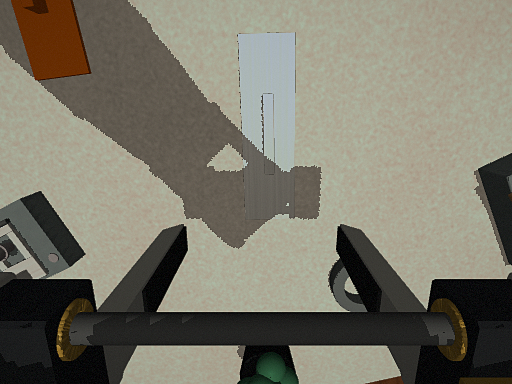

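The straightedge is fully visible, centred near (126,268), with its rib at (93–175, 268). I'll fit its edges more closely.

```bash
python3 - <<'E'
from h import *
vision.camera("wrist")
m=np.array(vision.silhouettes("straightedge","wrist")[0]["mask"])
L=[];R=[]
for r in range(40,160,4):
    c=np.where(m[r])[0]; c=c[(c>200)&(c<330)]
    L.append(onz("wrist",(r,c.min()-.5),.006)[:2]);R.append(onz("wrist",(r,c.max()+.5),.006)[:2])
for Q in (L,R):
    v=cv2.fitLine(np.float32(Q),cv2.DIST_HUBER,0,.01,.01).ravel(); print(v.round(4),np.degrees(np.arctan2(v[1],v[0])))
print([onz("wrist",p,.03).round(4).tolist() for p in [(94,268.5),(174,269)]])
K,r,t=P("wrist"); print(cv2.Rodrigues(r)[0].round(3))
E
python3 - <<'E'
import cv2
i=cv2.imread("pics/wr2.png")[20:230,210:330]
cv2.imwrite("pics/z2.png",cv2.resize(i,None,fx=2.8,fy=2.8,interpolation=0))
E
```

```text
[ 0.967  -0.2546  0.4875  0.3391] -14.751584
[ 0.9632 -0.2688  0.5192  0.3974] -15.592573
[[0.4917, 0.3718, 0.03], [0.5777, 0.3486, 0.03]]
[[ 0.273  0.962 -0.001]
 [ 0.925 -0.262  0.275]
 [ 0.264 -0.076 -0.962]]
```

View pics/z2.png

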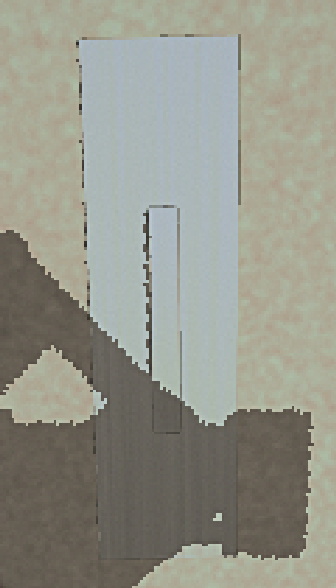

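Call:
arm_command(plan=[0, -0.108, 0.049, -0.2, 0.004, 0, -0.108, 0.049, -0.4, 0.004, 0, -0.108, 0.049, -0.4, 0.004, 0, -0.108, 0.049, -0.46, 0.004, 0, -0.108, 0.049, -0.485, 0.004, 0, -0.108, 0.049, -0.485, 0.004], newtons=25)

```text
time_s: 4.85
ee_pos: [0.5348, 0.3603, 0.2103]
eef_rot: [-3.14, -0.001, 2.875]
force: [0.7, 0.0, -0.0]
grip_width: 0.0495
```

```bash
python3 m2.py wr3
```

```text
4.85 [0.5348 0.3603 0.2103] [-3.1404e+00 -1.1000e-03  2.8747e+00] 0.024
```

View pics/wr3.png

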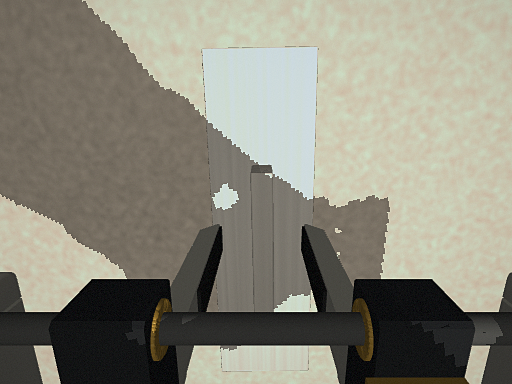

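The rib sits centred between the fingers (columns 251–273). I close, then lift about 100 mm.

Call:
arm_command(plan=[1, 0, 0, 0, 0, 1, 0, 0, 0, 0, 1, 0, 0, 0, 0, 1, 0, 0, 0, 0, 1, 0, 0, 0, 0, 1, 0, 0, 0, 0, 1, 0, 0, 0.1, 0, 1, 0, 0, 0.2, 0, 1, 0, 0, 0.3, 0, 1, 0, 0, 0.3, 0], newtons=30)

```text
time_s: 5.9
ee_pos: [0.5348, 0.361, 0.3364]
eef_rot: [3.135, 0.006, 2.875]
force: [0.3, 0.3, -1.9]
grip_width: 0.0119
```

```bash
python3 m2.py wr4
```

```text
5.9 [0.5348 0.361  0.3364] [3.1355 0.0058 2.8753] 0.078
```

View pics/wr4.png

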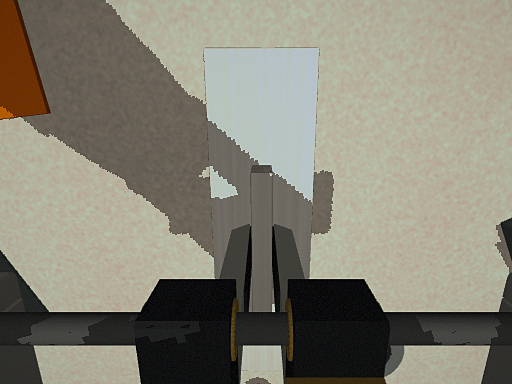

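```bash
cat > z.py <<'E'
from h import *
from scipy.spatial.transform import Rotation as Ro
o=sensors.get_obs(); K,r,t=P("wrist"); Rc=cv2.Rodrigues(r)[0]
Rt=Ro.from_euler("xyz",o["eef_rot"]).as_matrix(); 
Rct=Rc@Rt; tct=Rc@o["ee_pos"]+t
print(Rct.round(3),tct.round(4))
R1=Ro.from_euler("xyz",[-3.1415,.0002,1.713]).as_matrix(); p1=np.array([.497,-.14,.4047])
Rw=Rct@R1.T; tw=tct-Rw@p1
np.savez("cam1.npz",K=K,R=Rw,t=tw)
E
python3 z.py; python3 - <<'E'
import cv2
i=cv2.imread("pics/wr1.png")[0:240,300:440]
i=cv2.resize(i,None,fx=2.4,fy=2.4,interpolation=0)
cv2.imwrite("pics/z1.png",cv2.convertScaleAbs(i,alpha=1.5,beta=10))
E
```

```text
[[ 0.     1.     0.001]
 [-0.962  0.    -0.274]
 [-0.274 -0.001  0.962]] [0.0002 0.0827 0.0016]
```

View pics/z1.png

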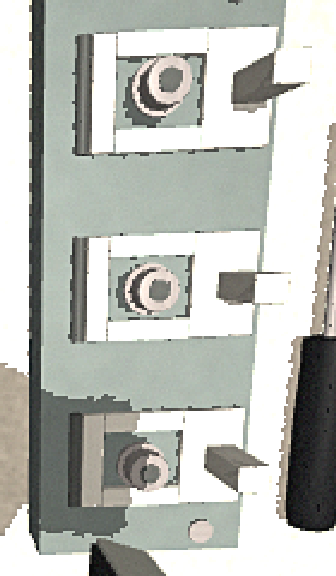

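```bash
cat > fit2.py <<'E'
from h import *
from scipy.optimize import least_squares
d=np.load("cam1.npz");K,R,t=d["K"],d["R"],d["t"]
def back(cr,z):
    u=np.array([300+cr[0]/2.4-.3,cr[1]/2.4-.3,1]); v=R.T@np.linalg.inv(K)@u; c=-R.T@t; return (c+v*(z-c[2])/v[2])[:2]
E=[((46,0),.036,0,-.05),((44,280),.036,0,-.05),((42,540),.036,0,-.05),((34,0),0,0,-.05),((30,535),0,0,-.05),
   ((286,2),.036,0,.05),((268,210),.036,0,.05),((251,400),.036,0,.05),((240,520),.036,0,.05),((50,552),.036,1,-.13),((230,546),.036,1,-.13)]
W=[(back(a,z),k,v) for a,z,k,v in E]
def res(p):
    c,s=np.cos(p[2]),np.sin(p[2]); o=[]
    for w,k,v in W:
        q=w-p[:2]; l=(c*q[0]+s*q[1],-s*q[0]+c*q[1]); o.append(l[k]-v)
    return np.array(o)
r=least_squares(res,[.597,-.059,.17]); print(r.x.round(4),np.degrees(r.x[2]),(res(r.x)*1e3).round(1))
p=r.x;c,s=np.cos(p[2]),np.sin(p[2])
for n,a,z in [("b1",(167,77),.066),("b2",(156,289),.066),("b3",(146,467),.066)]:
    q=back(a,z)-p[:2]; print(n,np.round([c*q[0]+s*q[1],-s*q[0]+c*q[1]],4))
print("straightedge target",np.round(p[:2]-.082*np.array([c,s]),4))
E
python3 fit2.py
```

```text
[ 0.5969 -0.0581  0.1817] 10.409107296287543 [ 0.2  0.6  0.9  1.   0.6 -0.8 -0.7 -0.8 -0.9  0.1 -0.1]
b1 [-0.008  0.079]
b2 [-0.0081 -0.001 ]
b3 [-0.0085 -0.0781]
straightedge target [ 0.5163 -0.0729]
```

Call:
arm_command(plan=[1, -0.07, -0.8, 0, -0.536, 1, -0.07, -0.8, 0, -0.536, 1, -0.07, -0.8, 0, -0.536, 1, -0.07, -0.8, 0, -0.536, 1, -0.07, -0.8, 0, -0.536, 1, -0.07, -0.8, 0, -0.536, 1, -0.07, -0.8, 0, -0.536, 1, -0.07, -0.8, 0, -0.536, 1, -0.07, -0.8, 0, -0.536, 1, -0.07, -0.8, 0, -0.536])

```text
time_s: 6.95
ee_pos: [0.5064, 0.0409, 0.3294]
eef_rot: [-3.14, -0.0, 1.755]
force: [0.5, -0.3, -2.9]
grip_width: 0.0117
```

Call:
arm_command(plan=[1, 0, -0.14, 0, 0, 1, 0, -0.29, 0, 0, 1, 0, -0.29, 0, 0, 1, 0, -0.29, 0, 0, 1, 0, -0.29, 0, 0, 1, 0, -0.29, 0, 0])

```text
time_s: 7.55
ee_pos: [0.5066, -0.0741, 0.3304]
eef_rot: [-3.141, -0.0, 1.755]
force: [1.1, -0.0, -2.5]
grip_width: 0.0116
```

```bash
python3 m2.py wr5 rail,0 tab_1,.072 pivot_1,.0395 bolt_1_top,.066; python3 -c "
from h import *
print(sensors.get_obs())"
```

```text
7.55 [ 0.5066 -0.0741  0.3304] [-3.1411e+00 -4.0000e-04  1.7550e+00] 0.002
rail 0.76 [187.6 348.9] [ 0.5956 -0.0601  0.    ]
rail 0.71 [211.1 362.9] [ 0.6168 -0.0822  0.    ]
tab_1 0.8 [296.7 405.7] [ 0.6466 -0.1326  0.072 ]
tab_1 0.61 [110.1 433.3] [0.6176 0.0237 0.072 ]
tab_1 0.56 [209.6 416.9] [ 0.6305 -0.053   0.072 ]
pivot_1 0.98 [278.  321.5] [ 0.5798 -0.1464  0.0395]
pivot_1 0.7 [198.4 322.7] [ 0.5616 -0.0665  0.0395]
pivot_1 0.61 [107.6 330.2] [0.549  0.0123 0.0395]
pivot_1 0.56 [108.4 373.1] [0.5846 0.0182 0.0395]
bolt_1_top 0.95 [109.8 375.8] [0.5779 0.016  0.066 ]
bolt_1_top 0.41 [110.2 433.4] [0.621  0.0237 0.066 ]
{'time_s': 7.8, 'qpos': array([-2.17952418e-01,  2.91619056e-01,  1.71347344e+00,  1.35026001e-05,
        1.13649577e+00, -4.01002414e-01]), 'joint_vel': array([-0.00628368, -0.00050108, -0.00240188, -0.00099547, -0.00010425,
       -0.00086979]), 'tau': array([ 1.21890237e-01, -5.11494792e+01, -3.34217119e+01,  6.21271133e-02,
        4.48172155e-02,  4.92861909e-04]), 'ee_pos': array([ 0.50653868, -0.07469559,  0.33065654]), 'eef_rot': array([ 3.14158383e+00, -9.56494099e-06,  1.75384064e+00]), 'force': array([-0.11226951,  0.00733715, -3.13907194]), 'moment': array([-0.03370896, -0.09214516, -0.01035273]), 'grip_width': 0.011683356521247463}
```

View pics/wr5.png

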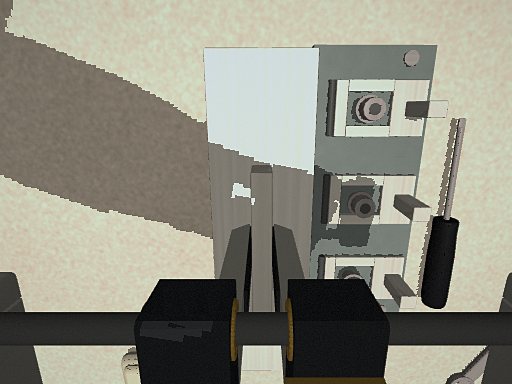

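Held and parallel to the rail, with its +y end level with the rail's (row 45). Lowering.

Call:
arm_command(plan=[1, 0, 0, -0.1, 0, 1, 0, 0, -0.2, 0, 1, 0, 0, -0.27, 0, 1, 0, 0, -0.29, 0, 1, 0, 0, -0.295, 0, 1, 0, 0, -0.295, 0])

```text
time_s: 8.4
ee_pos: [0.5069, -0.0753, 0.2138]
eef_rot: [3.14, 0.001, 1.753]
force: [0.3, 0.2, -3.0]
grip_width: 0.0119
```

```bash
python3 m2.py wr6; python3 -c "
from h import *
print(sensors.get_obs()['force'])"
```

```text
8.4 [ 0.5069 -0.0753  0.2138] [3.1402e+00 6.0000e-04 1.7529e+00] 0.003
[ 0.21598276 -0.87021032 -3.27833585]
```

View pics/wr6.png

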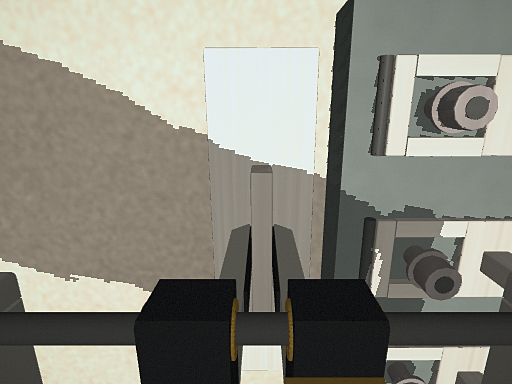

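Call:
arm_command(plan=[1, 0.005, 0.001, -0.006, 0, 1, 0.01, 0.002, -0.006, 0, 1, 0.015, 0.003, -0.006, 0, 1, 0.017, 0.003, -0.006, 0, 1, 0.0175, 0.003, -0.006, 0])

```text
time_s: 8.95
ee_pos: [0.5137, -0.0741, 0.211]
eef_rot: [3.142, 0.0, 1.753]
force: [-6.1, -0.6, 7.5]
grip_width: 0.0117
```

Call:
arm_command(plan=[1, 0.002, 0.0005, 0, 0, 1, 0.0025, 0.0005, 0, 0])

```text
time_s: 9.15
ee_pos: [0.5147, -0.0739, 0.211]
eef_rot: [3.141, 0.0, 1.753]
force: [-5.9, 0.1, 7.8]
grip_width: 0.0117
```

```bash
python3 m2.py wr7; python3 -c "
from h import *
print(sensors.get_obs()['force'])"
```

```text
9.15 [ 0.5147 -0.0739  0.211 ] [3.1414e+00 3.0000e-04 1.7527e+00] 0.005
[-5.60196088  0.04761013  7.10142367]
```

View pics/wr7.png

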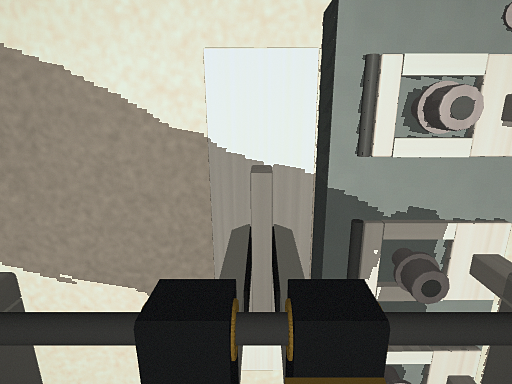

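It is already touching the desk, so the x-force may be friction. I ease up 1 mm and push on.

Call:
arm_command(plan=[1, 0, 0, 0.003, 0, 1, 0.0025, 0.0005, 0.003, 0, 1, 0.0025, 0.0005, 0.003, 0])

```text
time_s: 9.5
ee_pos: [0.5157, -0.0736, 0.2115]
eef_rot: [3.141, 0.0, 1.753]
force: [-1.1, 0.3, -2.9]
grip_width: 0.0114
```

Call:
arm_command(plan=[1, 0.0025, 0.0005, 0, 0, 1, 0.0025, 0.0005, 0, 0])

```text
time_s: 9.7
ee_pos: [0.5165, -0.0735, 0.2113]
eef_rot: [-3.141, -0.0, 1.753]
force: [0.1, -0.4, -3.3]
grip_width: 0.0118
```

Call:
arm_command(plan=[1, 0.0025, 0.0005, 0, 0, 1, 0.0025, 0.0005, 0, 0])

```text
time_s: 9.9
ee_pos: [0.5171, -0.0734, 0.2112]
eef_rot: [-3.139, -0.0, 1.753]
force: [-7.0, -1.3, 1.6]
grip_width: 0.0116
```

Call:
arm_command(plan=[1, 0.0025, 0.0005, 0, 0, 1, 0.0025, 0.0005, 0, 0, 1, 0.0025, 0.0005, -0.003, 0, 1, 0.0025, 0.0005, -0.003, 0])

```text
time_s: 10.3
ee_pos: [0.5175, -0.0733, 0.2109]
eef_rot: [-3.137, -0.001, 1.753]
force: [-21.6, -1.6, 22.2]
grip_width: 0.0118
```

```bash
python3 m2.py wr8; python3 -c "
from h import *
print(sensors.get_obs()['force'],sensors.get_obs()['moment'])"
```

```text
10.3 [ 0.5175 -0.0733  0.2109] [-3.1366e+00 -9.0000e-04  1.7529e+00] 0.003
[-22.04994035  -2.19741485  23.03522994] [-0.42696003  4.00786039 -0.04023717]
```

View pics/wr8.png

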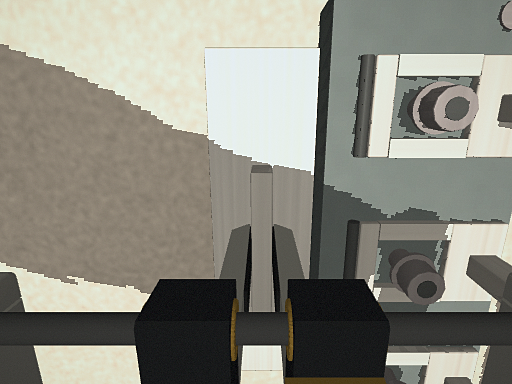

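The edge sits flush on the rail face (no gap at column 318). I ease the load, open to about 24 mm and rise.

Call:
arm_command(plan=[1, -0.001, 0, 0.002, 0, 1, -0.001, 0, 0.003, 0, 0.5, -0.001, 0, 0.003, 0, 0.5, -0.001, 0, 0.003, 0, 0.5, -0.001, 0, 0.003, 0, 0.5, -0.001, 0, 0.003, 0])

```text
time_s: 10.95
ee_pos: [0.5182, -0.0731, 0.2116]
eef_rot: [3.141, 0.0, 1.753]
force: [0.6, -0.2, 0.4]
grip_width: 0.0237
```

Call:
arm_command(plan=[0.5, 0, 0, 0.05, 0, 0.5, 0, 0, 0.1, 0, 0.5, -0.05, 0, 0.2, 0, 0.5, -0.1, 0, 0.35, 0, 0.5, -0.2, 0, 0.5, 0, 0.5, -0.2, 0, 0.5, 0, 0.5, -0.2, 0, 0.5, 0, 0.5, -0.2, 0, 0.5, 0])

```text
time_s: 11.75
ee_pos: [0.438, -0.0731, 0.4117]
eef_rot: [3.14, 0.001, 1.753]
force: [-0.5, 0.2, -0.4]
grip_width: 0.0234
```

```bash
python3 m2.py wr9 bolt_1_top,.066 tab_1,.072 pivot_1,.0395;
```

```text
11.75 [ 0.438  -0.0731  0.4117] [3.1401e+00 6.0000e-04 1.7526e+00] 0.046
bolt_1_top 0.57 [120.6 412.6] [0.577  0.0182 0.066 ]
bolt_1_top 0.25 [181.5 321.2] [ 0.5006 -0.0607  0.066 ]
tab_1 0.9 [195.5 440.8] [ 0.6278 -0.0512  0.072 ]
tab_1 0.78 [266.3 429.7] [ 0.6438 -0.1338  0.072 ]
tab_1 0.72 [121.5 456.5] [0.6173 0.0251 0.072 ]
tab_1 0.46 [177.2 321.3] [ 0.498  -0.0549  0.072 ]
tab_1 0.21 [252.3 363.4] [ 0.5648 -0.1306  0.072 ]
pivot_1 0.77 [121.4 376.4] [0.5505 0.0112 0.0395]
pivot_1 0.77 [187.3 366.2] [ 0.5599 -0.0633  0.0395]
pivot_1 0.7 [253.1 366.2] [ 0.5829 -0.145   0.0395]
```

View pics/wr9.png

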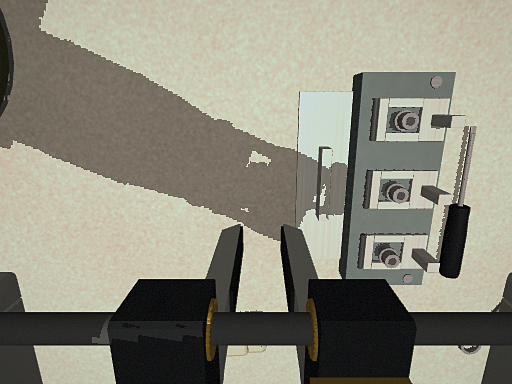

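The straightedge is let go, flush and centred (its top edge touches the rail from rows 95 to 255). Next I turn to the tab grip yaw, close the fingers and hover over bolt 2.

Call:
arm_command(plan=[1, 0.38, 0.035, 0, -0.75, 1, 0.38, 0.035, 0, -0.75, 1, 0.38, 0.035, 0, -0.75, 1, 0.38, 0.035, 0, -0.75, 1, 0.38, 0.035, 0, -0.75, 1, 0.38, 0.035, 0, -0.75, 1, 0.38, 0.035, -0.1, -0.75, 1, 0.38, 0.035, -0.2, -0.75, 1, 0.38, 0.035, -0.28, -0.75, 1, 0.38, 0.035, -0.28, -0.75, 1, 0.38, 0.035, -0.28, -0.75, 1, 0.38, 0.035, -0.28, -0.75, 1, 0.38, 0.035, -0.28, -0.75], newtons=20)

```text
time_s: 13.25
ee_pos: [0.5902, -0.0591, 0.2987]
eef_rot: [-3.141, 0.001, 0.184]
force: [-0.3, 0.5, -0.2]
grip_width: 0.0005
```

```bash
python3 m2.py wr10; python3 - <<'E'
from h import *
cv2.imwrite("pics/sc1.png",cv2.resize(vision.camera("scene")[150:320,130:370],None,fx=3.3,fy=3.3))
E
```

```text
13.25 [ 0.5902 -0.0591  0.2987] [-3.1412e+00  1.0000e-03  1.8440e-01] 0.004
```

View pics/wr10.png

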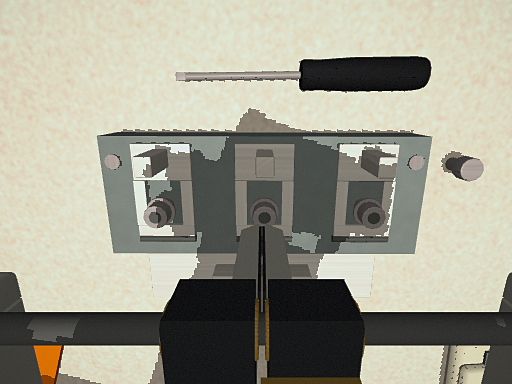

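View pics/sc1.png

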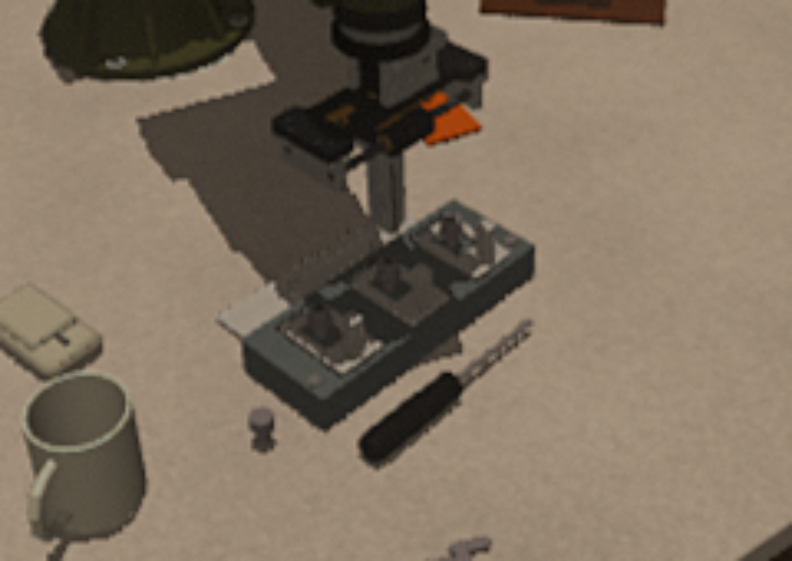

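Aligned over bolt 2 (column 264). Tapping it.

Call:
arm_command(plan=[1, 0, 0, -0.04, 0, 1, 0, 0, -0.075, 0, 1, 0, 0, -0.08, 0, 1, 0, 0, -0.085, 0, 1, 0, 0, -0.0875, 0, 1, 0, 0, -0.0875, 0])

```text
time_s: 13.95
ee_pos: [0.5902, -0.0591, 0.2648]
eef_rot: [3.141, -0.001, 0.182]
force: [0.3, 0.1, 0.0]
grip_width: 0.0001
```

Call:
arm_command(plan=[1, 0, 0, -0.0025, 0, 1, 0, 0, -0.005, 0, 1, 0, 0, -0.005, 0])

```text
time_s: 14.25
ee_pos: [0.5902, -0.0591, 0.2626]
eef_rot: [3.141, -0.001, 0.182]
force: [0.6, -0.1, 0.7]
grip_width: 0.0004
```

Call:
arm_command(plan=[1, 0, 0, -0.0025, 0, 1, 0, 0, -0.005, 0, 1, 0, 0, -0.005, 0])

```text
time_s: 14.55
ee_pos: [0.5901, -0.0591, 0.2604]
eef_rot: [3.142, -0.0, 0.182]
force: [-0.0, -0.7, 0.9]
grip_width: 0.0001
```

```bash
python3 m2.py wr11; python3 - <<'E'
from h import *
print(sensors.get_obs()["force"])
cv2.imwrite("pics/sc2.png",cv2.resize(vision.camera("scene")[190:270,200:310],None,fx=7,fy=7))
E
```

```text
14.55 [ 0.5901 -0.0591  0.2604] [ 3.1415e+00 -2.0000e-04  1.8190e-01] 0.005
[1.88051726 0.14710903 1.56197429]
```

View pics/sc2.png

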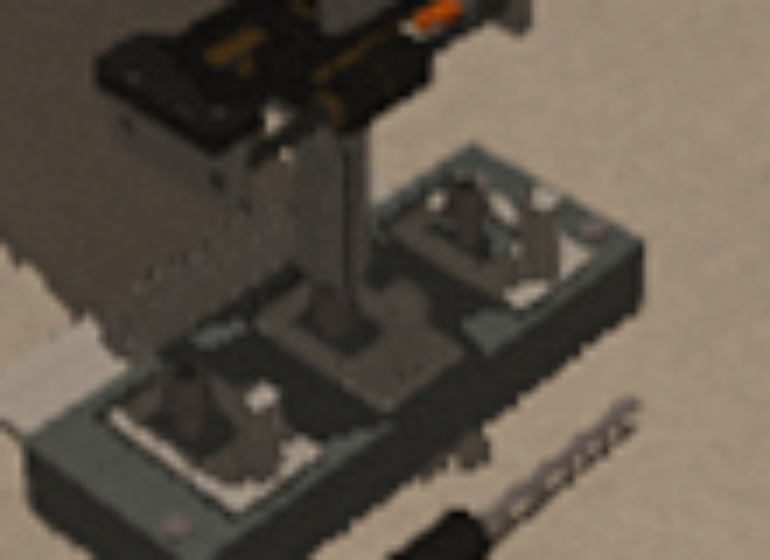

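View pics/wr11.png

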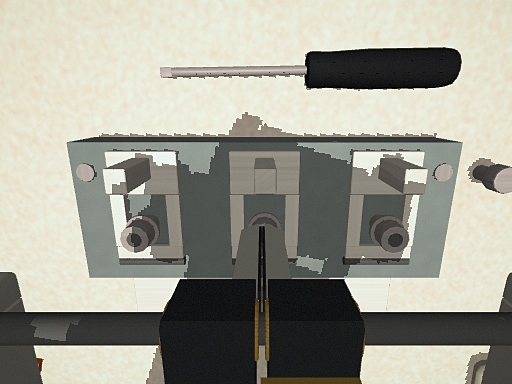

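Bolt 2 appears to give: the tip is already 4.6 mm below the head's starting height with hardly any force. I push on to find the stop.

Call:
arm_command(plan=[1, 0, 0, -0.0025, 0, 1, 0, 0, -0.005, 0])

```text
time_s: 14.85
ee_pos: [0.5901, -0.0591, 0.2584]
eef_rot: [3.142, -0.0, 0.182]
force: [-0.0, 0.2, 2.8]
grip_width: 0.0003
```

Call:
arm_command(plan=[1, 0, 0, -0.0025, 0, 1, 0, 0, -0.005, 0])

```text
time_s: 15.05
ee_pos: [0.5902, -0.0591, 0.2573]
eef_rot: [3.141, -0.001, 0.182]
force: [-6.0, 1.5, 18.9]
grip_width: 0.0006
```

Call:
arm_command(plan=[1, 0, 0, -0.0025, 0, 1, 0, 0, -0.0025, 0])

```text
time_s: 15.25
ee_pos: [0.5902, -0.0591, 0.2572]
eef_rot: [3.141, -0.001, 0.182]
force: [-7.6, 0.7, 20.7]
grip_width: 0.0006
```

It stopped hard at a tip height of 58.2 mm, so bolt 2 sank about 8 mm and is the loose one. I rise and move over tab 2.

Call:
arm_command(plan=[1, 0, 0, 0.06, 0, 1, 0, 0, 0.13, 0, 0.15, 0.1, 0.018, 0.15, 0, 0.15, 0.1, 0.018, 0.15, 0, 0.15, 0.1, 0.018, 0.15, 0, 0.15, 0.1, 0.018, 0.15, 0])

```text
time_s: 15.85
ee_pos: [0.6295, -0.052, 0.3144]
eef_rot: [-3.141, 0.002, 0.182]
force: [-0.1, 0.8, 0.5]
grip_width: 0.0291
```

```bash
python3 m2.py wr12 tab_1,.072 bolt_1_top,.066; python3 - <<'E'
from h import *
cv2.imwrite("pics/sc3.png",cv2.resize(vision.camera("scene")[190:270,200:310],None,fx=7,fy=7))
cv2.imwrite("pics/top3.png",vision.camera("top"))
E
```

```text
15.85 [ 0.6295 -0.052   0.3144] [-3.141e+00  2.100e-03  1.819e-01] 0.001
tab_1 0.93 [209.5 266. ] [ 0.6339 -0.0552  0.072 ]
tab_1 0.88 [216.  162.6] [0.6145 0.0213 0.072 ]
tab_1 0.64 [213.2 371.9] [ 0.6455 -0.1348  0.072 ]
tab_1 0.48 [289.3 262.3] [ 0.5655 -0.0649  0.072 ]
bolt_1_top 0.7 [255.4 163.2] [0.5782 0.0193 0.066 ]
bolt_1_top 0.5 [254.4 362.8] [ 0.6083 -0.1401  0.066 ]
```

View pics/sc3.png

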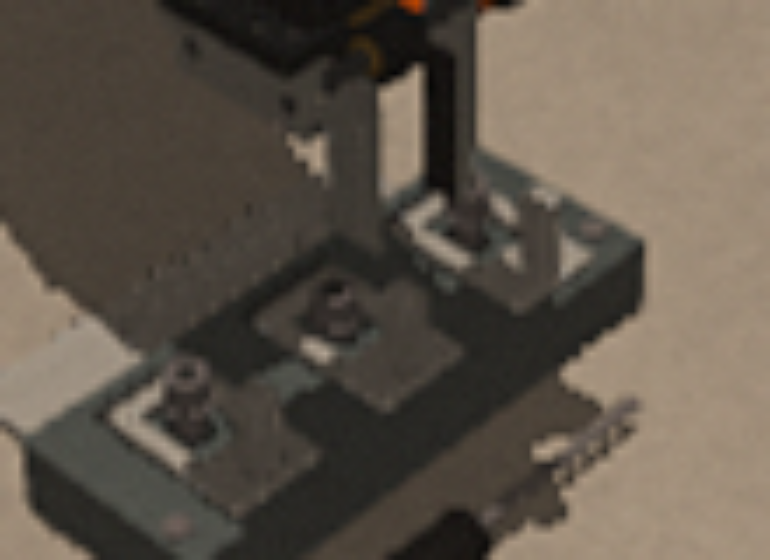

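View pics/wr12.png

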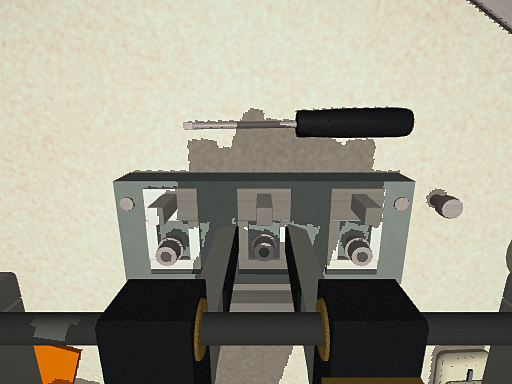

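Bolt 2's head is visibly lower than its neighbours, and tab 2 is centred between the fingers (column 264). Descend and grip.

Call:
arm_command(plan=[0.15, 0.005, 0, -0.06, 0, 0.15, 0.005, 0, -0.12, 0, 0.15, 0.005, 0, -0.15, 0, 0.15, 0.005, 0, -0.156, 0, 0.15, 0.005, 0, -0.156, 0], newtons=15)

```text
time_s: 16.6
ee_pos: [0.6322, -0.052, 0.2535]
eef_rot: [3.141, -0.0, 0.182]
force: [0.4, -1.1, 1.3]
grip_width: 0.0398
```

```bash
python3 m2.py wr13; python3 - <<'E'
from h import *
print(sensors.get_obs()["force"],sensors.get_obs()["grip_width"])
cv2.imwrite("pics/sc4.png",cv2.resize(vision.camera("scene")[190:270,200:310],None,fx=7,fy=7))
E
```

```text
16.6 [ 0.6322 -0.052   0.2535] [ 3.1415e+00 -3.0000e-04  1.8180e-01] 0.005
[ 0.33304717  0.00854152 -0.25005885] 0.04033955211168309
```

View pics/wr13.png

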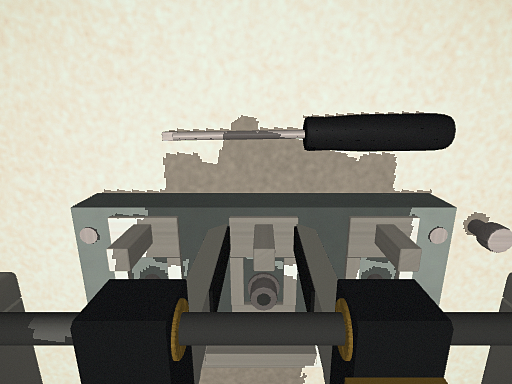

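View pics/sc4.png

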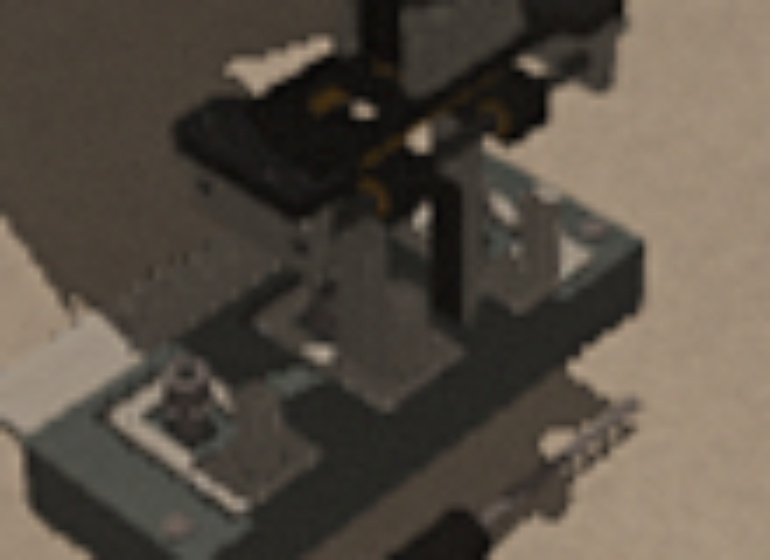

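Call:
arm_command(plan=[1, 0, 0, 0, 0, 1, 0, 0, 0, 0, 1, 0, 0, 0, 0, 1, 0, 0, 0, 0, 1, 0, 0, 0, 0, 1, 0, 0, 0, 0], newtons=15)

```text
time_s: 17.3
ee_pos: [0.6322, -0.0527, 0.2533]
eef_rot: [3.14, -0.001, 0.181]
force: [2.4, -7.0, 0.1]
grip_width: 0.0117
```

```bash
python3 - <<'E'
import numpy as np
a0=np.arctan2(32.5,68);r=np.hypot(68,32.5);u=np.array([np.cos(.182),np.sin(.182)])
for th in (5,10,15,20,25,30,35,40,45,50,54,58):
    a=a0+np.radians(th); dx=r*np.cos(a)-68;dz=r*np.sin(a)-32.5
    print(th,(dx*u/400).round(4),round(dz/400,4))
E
```

```text
5 [-0.0076 -0.0014] 0.0145
10 [-0.0164 -0.003 ] 0.0283
15 [-0.0264 -0.0049] 0.0412
20 [-0.0374 -0.0069] 0.0532
25 [-0.0494 -0.0091] 0.0642
30 [-0.0624 -0.0115] 0.0741
35 [-0.0761 -0.014 ] 0.0828
40 [-0.0905 -0.0167] 0.0903
45 [-0.1055 -0.0194] 0.0964
50 [-0.1209 -0.0223] 0.1012
54 [-0.1336 -0.0246] 0.104
58 [-0.1464 -0.0269] 0.106
```

Gripped at 11.7 mm, with a 7 N side load that I take out with about 1 mm in y. Now along the arc to 25°.

Call:
arm_command(plan=[1, 0, -0.003, 0, 0, 1, -0.0076, -0.004, 0.0145, 0, 1, -0.0164, -0.006, 0.0283, 0, 1, -0.0264, -0.008, 0.0412, 0, 1, -0.0374, -0.01, 0.0532, 0, 1, -0.0494, -0.012, 0.0642, 0, 1, -0.0494, -0.012, 0.0642, 0])

```text
time_s: 18.0
ee_pos: [0.6118, -0.0569, 0.2795]
eef_rot: [3.141, -0.0, 0.182]
force: [-0.1, -2.1, 0.9]
grip_width: 0.0121
```

```bash
python3 m2.py wr14; python3 - <<'E'
from h import *
print(sensors.get_obs()["force"],sensors.get_obs()["grip_width"])
cv2.imwrite("pics/sc5.png",cv2.resize(vision.camera("scene")[180:280,190:320],None,fx=6,fy=6))
E
```

```text
18.0 [ 0.6118 -0.0569  0.2795] [ 3.1414e+00 -1.0000e-04  1.8180e-01] 0.018
[-0.95559791 -2.53095444  1.48615587] 0.011643488746532312
```

View pics/sc5.png

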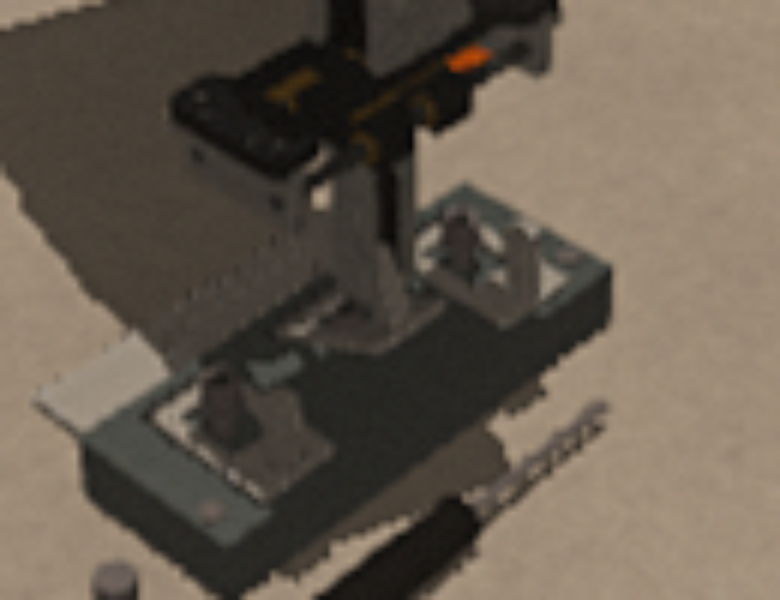

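Cover 2 is lifting with the grip. On to about 57°.

Call:
arm_command(plan=[1, -0.013, -0.003, 0.01, 0, 1, -0.027, -0.0055, 0.0186, 0, 1, -0.041, -0.0085, 0.026, 0, 1, -0.056, -0.011, 0.032, 0, 1, -0.0715, -0.014, 0.037, 0, 1, -0.084, -0.0165, 0.04, 0, 1, -0.094, -0.018, 0.0415, 0, 1, -0.094, -0.018, 0.0415, 0, 1, -0.094, -0.018, 0.0415, 0, 1, -0.094, -0.018, 0.0415, 0])

```text
time_s: 19.1
ee_pos: [0.5749, -0.0638, 0.2956]
eef_rot: [-3.142, -0.0, 0.182]
force: [1.0, 3.3, 5.7]
grip_width: 0.0116
```

```bash
python3 m2.py wr15 tab_1,.11; python3 - <<'E'
from h import *
o=sensors.get_obs();print(o["force"],o["grip_width"],o["ee_pos"],o["time_s"])
# angle implied by grasp point about pivot
u=np.array([np.cos(.182),np.sin(.182)])
for c in ([.5975,-.058],[.5965,-.058],[.599,-.058]):
    pv=np.array(c)-.034*u; g=o["ee_pos"]-[0,0,.18]; a=np.arctan2(g[2]-.0395,(g[:2]-pv)@u); print(np.degrees(a-np.arctan2(32.5,68)),np.hypot(g[2]-.0395,(g[:2]-pv)@u))
cv2.imwrite("pics/sc6.png",cv2.resize(vision.camera("scene")[180:280,190:320],None,fx=6,fy=6))
cv2.imwrite("pics/top6.png",vision.camera("top"))
E
```

```text
19.1 [ 0.5749 -0.0638  0.2956] [-3.1416e+00 -3.0000e-04  1.8200e-01] 0.002
tab_1 0.93 [144.6 140.9] [0.6225 0.0094 0.11  ]
tab_1 0.69 [140.5 386.2] [ 0.648  -0.1176  0.11  ]
tab_1 0.62 [241.4 260.5] [ 0.5791 -0.0629  0.11  ]
[1.11914026 4.1599711  6.49537363] 0.01205737300875594 [ 0.57490973 -0.06376305  0.2956327 ] 19.2
56.42542909933117 0.07688648003764771
55.701055420060854 0.07703001226380835
57.51678231244185 0.07669432832916372
```

View pics/sc6.png

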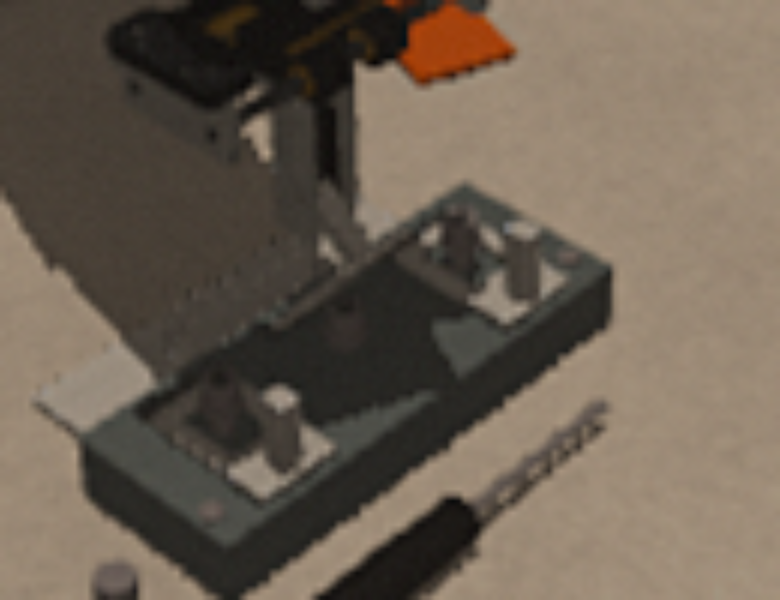

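View pics/wr15.png

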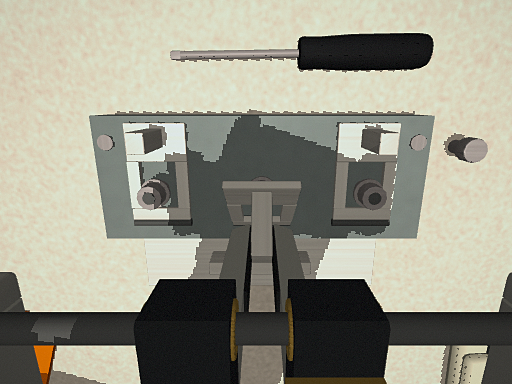

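View pics/top6.png

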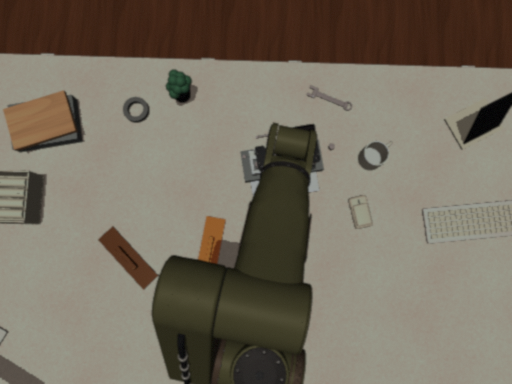

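Cover 2 is open at about 56° and held. Covers 1 and 3 are shut, and the straightedge still lies along the rail (columns 145–375 against 90–434 for the rail). Handing in.

```bash
python3 -c "
from h import *
print(job.hand_in())"
```

```text
the job is handed in; nothing more can be done
None
```

I handed the job in with all three parts done, at about 19.2 s on the robot's clock.

- **Straightedge:** I pushed it up against the rail's front face until contact (about 22 N on the wrist force) and let it go. In the last wrist picture it still lies flush and is about centred on the rail.
- **Loose bolt:** It is bolt 2. It slid about 8 mm under a light push and then stopped hard at about 20 N. The scene picture also shows its head lower than its neighbours'. I did not tap bolts 1 and 3, because bolt 2 was the first one I tried.
- **Cover:** Cover 2 is held open by its tab at about 56°. I worked that angle out from where the gripper is relative to the hinge, and the pictures agree. The grip reads 12 mm, which matches the tab's width. There is a small leftover load of about 6 N.
- **Everything else:** Covers 1 and 3 look shut, and the mug, mouse, screwdriver and spare bolt look undisturbed.

No final check failed. Two things differed slightly along the way:
- My bolt positions came out about 2 mm closer to the robot than listed, so I aimed between the two.
- The gripper's distance from the hinge came out about 1.5 mm longer than listed, which is within the calibration error.

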